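# Stack the washer and bushing on the pivot bolt

### The job

The bolt standing on the green fixture already carries its white spacer. Thread the brass washer onto the bolt so that it lies flat on the spacer, then thread the black flanged bushing on top of it with its flange down, so that spacer, washer and bushing sit in that order, each fully down on the one below. The plain steel washer and the orange plug are not part of this assembly.

Things in the scene. Friction and masses are not known exactly. Their poses are not given: they have to be found in the camera images.
- bolt_foot (a point): Foot of the steel bolt: point on its axis at the top face of the fixed green plate (120 x 90 x 15 mm, on the table). z points up along the bolt, which is 16 mm thick and stands 68 mm above this point; its top 15 mm taper to 6 mm. It stands 20 mm from the plate's middle towards one short side; two screw heads 4 mm high are near the other.
- spacer: White plastic spacer tube, 44 mm outside, 20 mm hole, 15 mm high, already on the bolt and resting on the plate, loose. Origin: centre of its underside; z up.
- washer: Brass-coloured thick washer lying flat on the table, 56 mm outside, 32 mm hole, 10 mm thick, 60 to 130 g. Origin: on its axis at its underside; z up along its axis. The look-alike is a grey steel washer, 50 mm outside, 22 mm hole, 8 mm thick.
- bushing: Black plastic bushing standing on its flange on the table: flange 54 mm across, 6 mm thick; above it a sleeve 40 mm outside; 32 mm high over all; 30 mm hole right through; 40 to 85 g. Origin: on its axis at the flange's underside; z up. The look-alike is a solid orange flanged plug. Washer, bushing and look-alikes lie shuffled in four spots, two each side of the fixture.
Mind the look-alikes: they are no part of the job. There is more than one size of the washer; the job needs the largest.

How it is judged:
On the way, in this order (a step that is already met when the one before it is completed fails the run):
1. the brass washer is on the bolt and lies flat on the spacer (((z of washer in the frame of bolt_foot between 0.01 and 0.02 m and horizontal distance between washer and bolt_foot below 0.015 m and angle between washer's own z axis and vertical below 0.2 rad) or (z of washer in the frame of bolt_foot between 0.02 and 0.03 m and horizontal distance between washer and bolt_foot below 0.015 m and angle between washer's own z axis and vertical above 2.94 rad))), for 0.2 s.
2. the black bushing is on the bolt, flange down, on the washer (z of bushing in the frame of bolt_foot between 0.02 and 0.03 m and horizontal distance between bushing and bolt_foot below 0.015 m and angle between bushing's own z axis and vertical below 0.2 rad), for 0.2 s.
At the end, for the whole second after the job is handed in: Around the bolt and at rest, from the plate up: the white spacer, the brass washer (either face up), the black bushing (flange down), each within 5 mm of its fully seated height, within 15 mm of the bolt's axis and within 0.2 rad of flat (all of step 2 and z of spacer in the frame of bolt_foot between -0.005 and 0.005 m and horizontal distance between spacer and bolt_foot below 0.015 m and angle between spacer's own z axis and vertical below 0.2 rad and ((z of washer in the frame of bolt_foot between 0.01 and 0.02 m and horizontal distance between washer and bolt_foot below 0.015 m and angle between washer's own z axis and vertical below 0.2 rad) or (z of washer in the frame of bolt_foot between 0.02 and 0.03 m and horizontal distance between washer and bolt_foot below 0.015 m and angle between washer's own z axis and vertical above 2.94 rad)) and linear speed of each of spacer, washer, bushing below 0.02 m/s); the robot touches nothing.
It also fails if it takes over 64 s, if anything falls off the work surface, if the arm or the gripper's body presses on something with over 40 N, if the wrist force passes 120 N, or if a joint passes its speed limit or range.

### The arm

A 6-joint arm with a two-finger parallel gripper is mounted at the origin on the work surface. World frame = base frame: x ahead of the robot, y to its left, z up, the work surface at z = 0. Lengths are in m, angles in rad, forces in N, time in s.
With the tool pointing down it reaches from about 0.35 to 0.85 m from the base axis. Payload 8.1 kg.
Tool frame: the origin (TCP) lies on the mounting face of the last link; the fingertips stand 186 mm ahead of it and the grasp point (between the pads) lies 167 mm ahead of it; z points along the fingers, y is the line along which they close (so a half turn about z gives the same grasp; the last joint's range is limited). The gripper opens to 93 mm and grips with 3 to 60 N. Pads are 15 mm wide; open, the fingers measure 128 mm over their backs; the gripper's body (75 mm by 188 mm) begins 65 mm behind the grasp point.
Start: joints at [-1.367, 0.13, 1.488, -0, 1.523, -0.085], TCP at [0.171, -0.575, 0.405] pointing down, gripper open.
Joint ranges: [-2.96, 2.96], [-0.89, 2.26], [0.02, 2.5], [-1.34, 4.48], [0, 2.73], [-2.66, 2.66]. Speed limits (rad/s): [2.39, 2.39, 2.79, 3.14, 3.14, 3.14].

### API

Orientations are given as a rotation vector (axis times angle).
In Python, from plant import read_state, read_camera, camera_params, close_job gives the robot as it stands. The module is installed in compiled form; this text tells all that it offers.
- The arm moves only by the tool servo_tool, never from a script. Its argument "increments" is a list of rows, each an object with "slide": the shift along the tool's x, y, z in mm, a list of three; "dr": the turn, a rotation vector about the tool's x, y, z in rad, a list of three; "jaw": the closure, from 0 (fully open) to 1 (shut). In form: [{"slide": [x, y, z], "dr": [ax, ay, az], "jaw": jaw}, ...]. A call has 1 to 20 rows; each row is the pose to reach, as a shift and turn from the pose commanded when the call began, along the tool's axes at that moment; what a row does not reach only later rows make up. A row lasts 1/10 s, in which the tool goes at most 50 mm and 8.59 degrees, less where a joint would pass 70% of its speed; a pose out of reach is approached as far as the arm can. A call with a gripper value outside its range is refused whole. The fingers move at their own pace and stop on an object; "force" is the grip in N (left out, the last holds). Time passes only in rows, so rows that repeat a pose let the fingers close. It gives the time, the measured TCP pose, the force, the opening and the grip force at its end, in the units of the state.
- read_state(): the state, without advancing time (a new reading comes with each control period).
- read_camera(name): name is "side" or "top"; returns (picture, depth): 480x640x3 uint8, red, green, blue; 480x640 float32, m along the optical axis (not along the pixel's ray), 0 where there is no reading.
- camera_params(name): a dict with "fx", "fy", "cx", "cy" (pixels), "rvec" (rotation vector, rad) and "tvec" (3), from world to camera coordinates, as OpenCV has them. Camera axes: x right, y down, z forward; pixel columns grow to the right and rows downward; lengths in m; the calibration is good to about 2 mm. A picture is of the moment at which its call begins. camera_params takes no time and is no camera call.
- close_job(): hands the job in; it is judged then, once.
The state is a dict: "t": time; "q": joint angles; "dq": joint speeds; "joint_torque": joint torques, N m; "tool_pos": TCP position; "orientation": TCP orientation; "force": force on the tool from outside, world axes, zero at the start; "wrist_torque": the same for the moment, N m; "opening": finger opening in m; "gripper_force": force on a finger pad.
Only numpy, scipy, OpenCV 4.12 (cv2) and the standard library are available. Lean on these libraries where they do the work, as an engineer would, in place of code of your own. Each camera call takes 0.05 s, during which the arm holds its last target. There are 200 camera calls.

## Working session

There is one attempt and no reset: what is moved stays moved. The work goes in short steps, Python scripts to look and compute and a tool call to move; the robot and the scene stay as the last step left them, time stands still between calls to the robot, and variables do not carry over. Pictures are saved under pics/ and viewed, at most 10 in all, crops included, and the job is handed in when it is done.

Besides the shell and the picture viewer there is one more tool, called after ">>>" as a command line: name --argument value ..., lists and objects as JSON in quotes. servo_tool: Moves the arm, as the interface text tells. Its arguments: {"type":"object","properties":{"increments":{"type":"array"},"force":{"type":"number"}},"required":["increments"]}

```bash
mkdir -p pics; cat > h.py <<'E'
import numpy as np,cv2
from plant import *
def cam(n):
    p=camera_params(n);K=np.array([[p['fx'],0,p['cx']],[0,p['fy'],p['cy']],[0,0,1]]);R=cv2.Rodrigues(np.array(p['rvec'],float))[0];return K,R,np.array(p['tvec'],float)
def world(n,d):
    K,R,t=cam(n);v,u=np.indices(d.shape);c=np.stack([(u-K[0,2])/K[0,0]*d,(v-K[1,2])/K[1,1]*d,d],-1);return (c-t)@R
def ray(n,u,v,z):
    K,R,t=cam(n);C=-R.T@t;r=R.T@np.array([(u-K[0,2])/K[0,0],(v-K[1,2])/K[1,1],1]);return C+r*(z-C[2])/r[2]
E
python3 - <<'E'
from h import *
s=read_state();print(s)
ims=[]
for n in('top','side'):
    im,d=read_camera(n);np.savez('pics/%s0.npz'%n,im=im,d=d)
    K,R,t=cam(n);print(n,K[0],-R.T@t,R[2])
    cv2.imwrite('pics/%s0.png'%n,im[:,:,::-1])
E
```

```text
{'t': 0.0, 'q': array([-1.36741332e+00,  1.31149247e-01,  1.48930183e+00,  3.16327909e-06,
        1.52299397e+00, -8.54075904e-02]), 'dq': array([ 0.00149277, -0.00199106,  0.00036996,  0.0014515 ,  0.00034176,
       -0.00027995]), 'joint_torque': array([ 1.02317947e-03, -5.59841323e+01, -4.91760564e+01,  7.69307208e-02,
        3.58342601e-02, -2.42399619e-04]), 'tool_pos': array([ 0.17084565, -0.57491613,  0.40368187]), 'orientation': array([-3.10706833e+00, -4.51790136e-01,  1.66486642e-04]), 'force': array([-0.51485054,  0.78191785, -0.29280568]), 'wrist_torque': array([-0.03413418,  0.0072907 , -0.09392651]), 'gripper_force': 0.0, 'opening': 0.0929048416385399}
top [590.895793     0.         322.04341575] [0.40506651 0.00416514 1.03925017] [ 0.18033169  0.00167221 -0.98360444]
side [492.60346202   0.         323.40159683] [0.50976343 0.50277376 0.55623739] [ 0.11019503 -0.701843   -0.70375667]
```

View pics/top0.png

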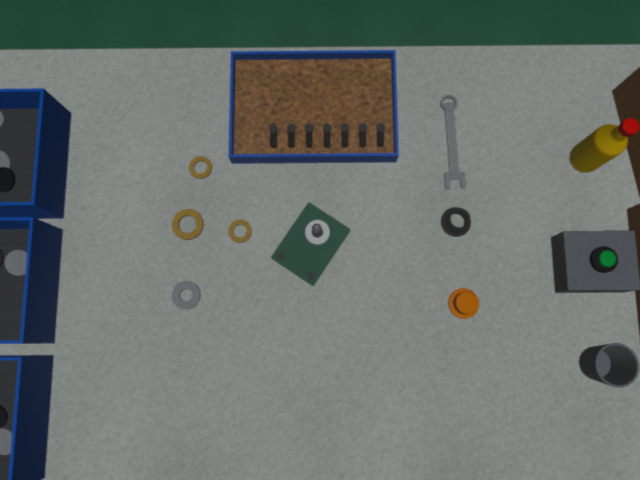

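View pics/side0.png

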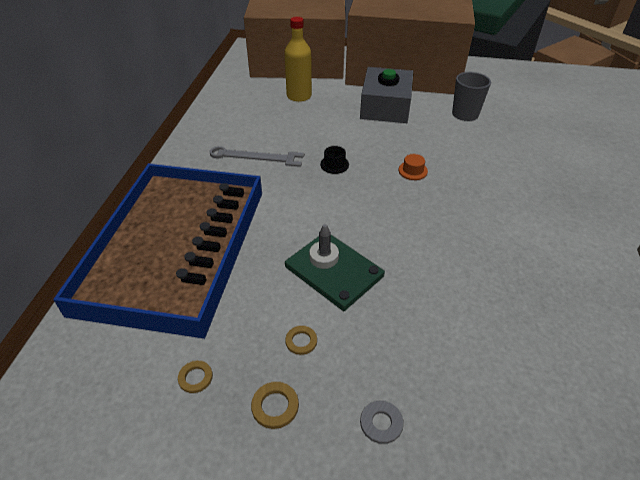

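Top view: the largest brass ring is at (188,224), with two smaller ones at (201,167) and (240,231). The bolt and spacer are at (317,231), the black bushing at (456,222), the steel washer at (186,295) and the orange plug at (464,303). The side view agrees.

```bash
python3 - <<'E'
from h import *
D={n:np.load('pics/%s0.npz'%n) for n in('top','side')}
W={n:world(n,D[n]['d']) for n in D}
def comp(n,m,minA):
    c,_=cv2.findContours(m.astype(np.uint8),cv2.RETR_EXTERNAL,cv2.CHAIN_APPROX_NONE)
    return [x for x in c if cv2.contourArea(x)>minA]
for n in D:
    im=D[n]['im'];h=cv2.cvtColor(im,cv2.COLOR_RGB2HSV);H,S,V=[h[...,i].astype(int) for i in range(3)]
    w=W[n];box=(w[...,0]>.25)&(w[...,0]<.75)&(abs(w[...,1])<.4)&(D[n]['d']>0)
    def show(name,m,z):
        for c in comp(n,m&box,60):
            e=cv2.fitEllipse(c);p=ray(n,*e[0],z);print(n,name,np.round(e[0],1),np.round(e[1],1),p.round(4))
    show('brass',(H>14)&(H<28)&(S>110)&(V>90),.010)
    show('white',(S<40)&(V>190),.030)
    show('black',(V<40),.032)
    show('plate',(H>60)&(H<90)&(S>80),.015)
    # depth based: bolt tip & bushing top
    for nm,lo,hi,c in(('bolttop',.070,.095,(0.42,0.01)),('boltmid',.04,.095,(0.42,0.01))):
        m=box&(w[...,2]>lo)&(w[...,2]<hi);k,l,s,ce=cv2.connectedComponentsWithStats(m.astype(np.uint8))
        for i in range(1,k):
            if s[i,4]>8 and s[i,4]<900: print(n,nm,s[i,4],ce[i].round(),w[l==i].mean(0).round(4),w[l==i][:,2].max().round(4))
    m=box&(w[...,2]>.02)&(w[...,2]<.04)
    k,l,s,ce=cv2.connectedComponentsWithStats(m.astype(np.uint8))
    for i in range(1,k):
        if 30<s[i,4]<1500: q=w[l==i];print(n,'mid',s[i,4],ce[i].round(),q.mean(0).round(4),((q.max(0)+q.min(0))/2).round(4),np.ptp(q,0).round(3))
s=read_state();R=cv2.Rodrigues(s['orientation'])[0];print(R.round(3))
E
```

```text
top brass [463.2 303.2] [26.8 28.3] [ 0.4639 -0.2376  0.01  ]
top brass [239.5 230.6] [21.3 21.4] [0.5943 0.1522 0.01  ]
top brass [187.2 223.8] [28.8 29.6] [0.6072 0.2454 0.01  ]
top brass [200.  166.9] [20.6 21.3] [0.7119 0.2257 0.01  ]
top plate [310.3 243.5] [56.1 78.4] [0.5696 0.0266 0.015 ]
top bolttop 60 [317. 228.] [0.586  0.0146 0.0769] 0.0863
top boltmid 25 [230. 147.] [0.7393 0.1672 0.0418] 0.0437
top boltmid 53 [395. 150.] [ 0.7312 -0.1235  0.0419] 0.0446
top boltmid 139 [339. 155.] [ 0.7229 -0.025   0.0418] 0.0468
top boltmid 27 [378. 154.] [ 0.7236 -0.0933  0.0417] 0.045
top boltmid 27 [235. 155.] [0.7227 0.1575 0.0419] 0.0446
top boltmid 54 [254. 155.] [0.723  0.1238 0.0418] 0.0451
top boltmid 80 [287. 155.] [0.723  0.0671 0.0417] 0.0451
top boltmid 101 [317. 229.] [0.5844 0.0146 0.07  ] 0.0863
top boltmid 17 [561. 241.] [ 0.565  -0.3993  0.0504] 0.061
top boltmid 25 [563. 260.] [ 0.5334 -0.3995  0.0499] 0.0597
top boltmid 10 [563. 272.] [ 0.5121 -0.3995  0.0476] 0.0541
top boltmid 26 [565. 280.] [ 0.4998 -0.3994  0.0522] 0.063
top mid 802 [312. 156.] [0.7242 0.0224 0.
[... 2203 characters left out ...]
.] [ 0.7448 -0.0655  0.026 ] [ 0.7451 -0.0663  0.0256] [0.009 0.012 0.011]
side mid 55 [229. 218.] [ 0.7449 -0.0337  0.0264] [ 0.7455 -0.0351  0.0256] [0.009 0.013 0.011]
side mid 62 [222. 232.] [ 0.7452 -0.0015  0.0266] [ 0.7454 -0.0027  0.0258] [0.009 0.012 0.011]
side mid 62 [216. 246.] [0.7452 0.0296 0.0265] [0.7455 0.0283 0.0252] [0.009 0.012 0.009]
side mid 506 [324. 255.] [0.5847 0.0211 0.0279] [0.5856 0.0159 0.03  ] [0.043 0.041 0.02 ]
side mid 66 [209. 262.] [0.7451 0.062  0.0268] [0.7455 0.0611 0.0261] [0.009 0.011 0.012]
side mid 70 [201. 279.] [0.7451 0.0935 0.0265] [0.7455 0.0922 0.0254] [0.009 0.013 0.01 ]
[[ 0.959  0.285 -0.   ]
 [ 0.285 -0.959  0.002]
 [ 0.    -0.002 -1.   ]]
```

>>> servo_tool --increments '[{"slide":[651,-663,90],"dr":[0,0,-0.496],"jaw":0},{"slide":[651,-663,90],"dr":[0,0,-0.496],"jaw":0},{"slide":[651,-663,90],"dr":[0,0,-0.496],"jaw":0},{"slide":[651,-663,90],"dr":[0,0,-0.496],"jaw":0},{"slide":[651,-663,90],"dr":[0,0,-0.496],"jaw":0},{"slide":[651,-663,90],"dr":[0,0,-0.496],"jaw":0},{"slide":[651,-663,90],"dr":[0,0,-0.496],"jaw":0},{"slide":[651,-663,90],"dr":[0,0,-0.496],"jaw":0},{"slide":[651,-663,90],"dr":[0,0,-0.496],"jaw":0},{"slide":[651,-663,90],"dr":[0,0,-0.496],"jaw":0},{"slide":[651,-663,90],"dr":[0,0,-0.496],"jaw":0},{"slide":[651,-663,90],"dr":[0,0,-0.496],"jaw":0},{"slide":[651,-663,90],"dr":[0,0,-0.496],"jaw":0},{"slide":[651,-663,90],"dr":[0,0,-0.496],"jaw":0},{"slide":[651,-663,90],"dr":[0,0,-0.496],"jaw":0},{"slide":[651,-663,90],"dr":[0,0,-0.496],"jaw":0},{"slide":[651,-663,90],"dr":[0,0,-0.496],"jaw":0},{"slide":[651,-663,90],"dr":[0,0,-0.496],"jaw":0},{"slide":[651,-663,90],"dr":[0,0,-0.496],"jaw":0},{"slide":[651,-663,90],"dr":[0,0,-0.496],"jaw":0}]'

```text
t: 2.1
tool_pos: [0.6064, 0.2495, 0.3125]
orientation: [-2.9, -1.206, 0.003]
force: [-0.6, 0.1, 0.7]
opening: 0.093
gripper_force: 0.0
```

>>> servo_tool --increments '[{"slide":[0,0,45],"dr":[0,0,0],"jaw":0},{"slide":[0,0,80],"dr":[0,0,0],"jaw":0},{"slide":[0,0,80],"dr":[0,0,0],"jaw":0},{"slide":[0,0,80],"dr":[0,0,0],"jaw":0},{"slide":[0,0,80],"dr":[0,0,0],"jaw":0}]'

```text
t: 2.6
tool_pos: [0.6071, 0.2458, 0.2376]
orientation: [2.903, 1.201, 0.006]
force: [0.2, -0.0, 0.5]
opening: 0.0933
gripper_force: 0.0
```

```bash
python3 - <<'E'
from h import *
s=read_state();R=cv2.Rodrigues(s['orientation'])[0];print(R.round(4),s['tool_pos'],s['dq'].round(3),s['q'].round(3))
d=np.array([.606,.246,.190])-s['tool_pos'];print((R.T@d*1000).round(1))
im,dd=read_camera('side');cv2.imwrite('pics/a.png',cv2.resize(im[250:480,100:500,::-1],None,fx=2,fy=2))
E
```

```text
[[ 0.7078  0.7064  0.0034]
 [ 0.7064 -0.7078  0.0011]
 [ 0.0032  0.0016 -1.    ]] [0.60711999 0.24575961 0.23756011] [ 0.004 -0.012 -0.012  0.    -0.005 -0.001] [ 0.306  0.403  1.481 -0.     1.255  1.093]
[-0.8 -1.  47.6]
```

View pics/a.png

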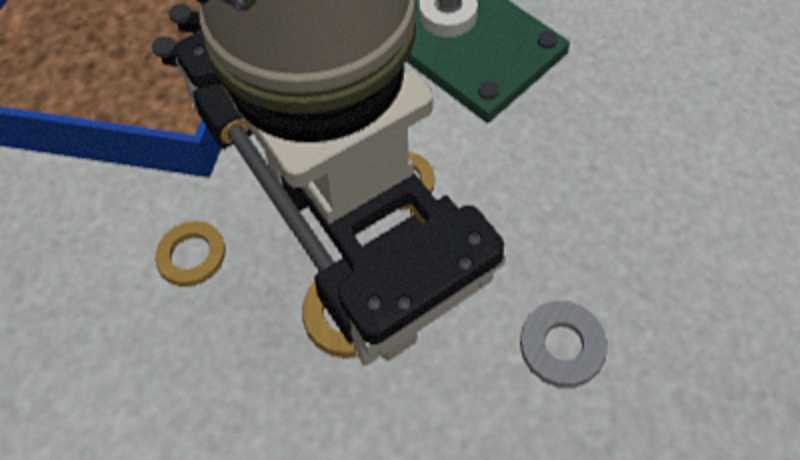

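The gripper is over the big ring (340,310 in the crop), and the neighbouring rings are clear of the fingers' line. I'll descend and grip.

>>> servo_tool --increments '[{"slide":[-0.8,-1,25],"dr":[0,0,0],"jaw":0},{"slide":[-0.8,-1,40],"dr":[0,0,0],"jaw":0},{"slide":[-0.8,-1,47],"dr":[0,0,0],"jaw":0},{"slide":[-0.8,-1,47],"dr":[0,0,0],"jaw":0},{"slide":[-0.8,-1,47],"dr":[0,0,0],"jaw":0},{"slide":[-0.8,-1,47.5],"dr":[0,0,0],"jaw":1},{"slide":[-0.8,-1,47.5],"dr":[0,0,0],"jaw":1},{"slide":[-0.8,-1,47.5],"dr":[0,0,0],"jaw":1},{"slide":[-0.8,-1,47.5],"dr":[0,0,0],"jaw":1},{"slide":[-0.8,-1,47.5],"dr":[0,0,0],"jaw":1},{"slide":[-0.8,-1,47.5],"dr":[0,0,0],"jaw":1},{"slide":[-0.8,-1,47.5],"dr":[0,0,0],"jaw":1},{"slide":[-0.8,-1,47.5],"dr":[0,0,0],"jaw":1}]' --force 25

```text
t: 3.95
tool_pos: [0.6049, 0.2459, 0.1873]
orientation: [2.903, 1.201, 0.0]
force: [-0.5, -0.7, 0.9]
opening: 0.0559
gripper_force: 25.0
```

>>> servo_tool --increments '[{"slide":[0,0,-30],"dr":[0,0,0],"jaw":1},{"slide":[0,0,-70],"dr":[0,0,0],"jaw":1},{"slide":[0,0,-110],"dr":[0,0,0],"jaw":1},{"slide":[-35,30,-120],"dr":[0,0,0],"jaw":1},{"slide":[-70,60,-120],"dr":[0,0,0],"jaw":1},{"slide":[-105,90,-120],"dr":[0,0,0],"jaw":1},{"slide":[-140,120,-120],"dr":[0,0,0],"jaw":1},{"slide":[-165,140,-120],"dr":[0,0,0],"jaw":1},{"slide":[-176.5,150,-120],"dr":[0,0,0],"jaw":1},{"slide":[-176.5,150,-120],"dr":[0,0,0],"jaw":1},{"slide":[-176.5,150,-120],"dr":[0,0,0],"jaw":1},{"slide":[-176.5,150,-120],"dr":[0,0,0],"jaw":1},{"slide":[-176.5,150,-120],"dr":[0,0,0],"jaw":1}]'

```text
t: 5.25
tool_pos: [0.5861, 0.0165, 0.3071]
orientation: [-2.901, -1.204, 0.0]
force: [-0.7, 0.4, -0.7]
opening: 0.056
gripper_force: 25.0
```

```bash
python3 - <<'E'
from h import *
s=read_state();R=cv2.Rodrigues(s['orientation'])[0];print(R.round(4),s['tool_pos'],s['opening'],s['q'].round(3))
print((R.T@(np.array([.586,.015,.190+.015+.015+.0])-s['tool_pos'])*1000).round(1))
im,dd=read_camera('side');cv2.imwrite('pics/b.png',cv2.resize(im[130:360,130:530,::-1],None,fx=2,fy=2))
E
```

```text
[[ 7.062e-01  7.080e-01 -1.000e-04]
 [ 7.080e-01 -7.062e-01  3.000e-04]
 [ 1.000e-04 -3.000e-04 -1.000e+00]] [0.58607301 0.01649742 0.30713633] 0.05604980438452504 [-0.059  0.159  1.637  0.     1.345  0.725]
[-1.1  1.  87.1]
```

View pics/b.png

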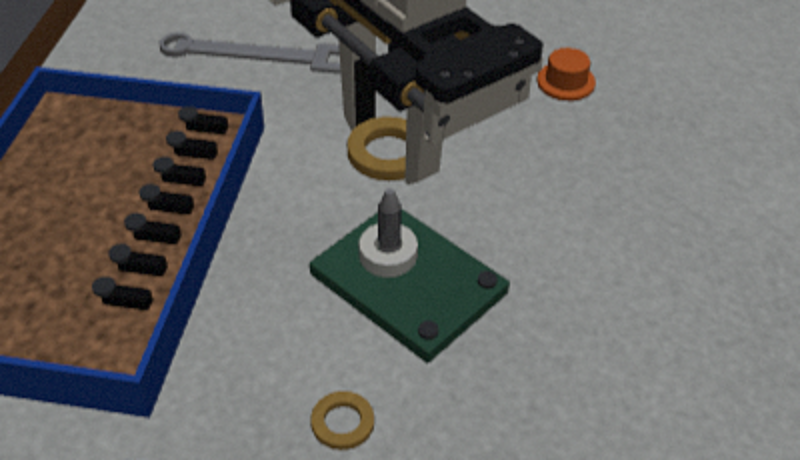

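The washer is held level above the bolt. In the crop the bolt tip is at (390,195) and the ring centre at about (393,147), so I'll lower it.

>>> servo_tool --increments '[{"slide":[-1,1,15],"dr":[0,0,0],"jaw":1},{"slide":[-1,1,30],"dr":[0,0,0],"jaw":1},{"slide":[-1,1,45],"dr":[0,0,0],"jaw":1},{"slide":[-1,1,60],"dr":[0,0,0],"jaw":1},{"slide":[-1,1,75],"dr":[0,0,0],"jaw":1},{"slide":[-1,1,84],"dr":[0,0,0],"jaw":1},{"slide":[-1,1,88],"dr":[0,0,0],"jaw":1},{"slide":[-1,1,88.5],"dr":[0,0,0],"jaw":1},{"slide":[-1,1,88.5],"dr":[0,0,0],"jaw":1},{"slide":[-1,1,88.5],"dr":[0,0,0],"jaw":1}]'

```text
t: 6.3
tool_pos: [0.5864, 0.0136, 0.2196]
orientation: [2.902, 1.201, 0.002]
force: [1.3, -0.3, -0.7]
opening: 0.0557
gripper_force: 25.0
```

>>> servo_tool --increments '[{"slide":[0,0,1],"dr":[0,0,0],"jaw":0.8},{"slide":[0,0,1.5],"dr":[0,0,0],"jaw":0.5},{"slide":[0,0,1.5],"dr":[0,0,0],"jaw":0},{"slide":[0,0,1.5],"dr":[0,0,0],"jaw":0},{"slide":[0,0,1.5],"dr":[0,0,0],"jaw":0},{"slide":[0,0,1.5],"dr":[0,0,0],"jaw":0},{"slide":[0,0,1.5],"dr":[0,0,0],"jaw":0},{"slide":[0,0,-30],"dr":[0,0,0],"jaw":0},{"slide":[0,0,-70],"dr":[0,0,0],"jaw":0},{"slide":[0,0,-100],"dr":[0,0,0],"jaw":0},{"slide":[0,0,-100],"dr":[0,0,0],"jaw":0},{"slide":[0,0,-100],"dr":[0,0,0],"jaw":0}]'

```text
t: 7.5
tool_pos: [0.5863, 0.0136, 0.3197]
orientation: [2.902, 1.201, 0.003]
force: [0.4, -1.2, 0.2]
opening: 0.0927
gripper_force: 0.0
```

```bash
python3 - <<'E'
from h import *
s=read_state();R=cv2.Rodrigues(s['orientation'])[0];print(R.round(4),s['tool_pos'],s['opening'],s['q'].round(3))
print((R.T@(np.array([.6075,-.2325,.310])-s['tool_pos'])*1000).round(1))
im,dd=read_camera('side');cv2.imwrite('pics/c.png',cv2.resize(im[130:360,130:530,::-1],None,fx=2,fy=2))
E
```

```text
[[ 7.075e-01  7.067e-01  2.200e-03]
 [ 7.067e-01 -7.075e-01 -2.000e-04]
 [ 1.400e-03  1.700e-03 -1.000e+00]] [0.58629333 0.01364544 0.31973268] 0.09272985003137875 [-0.064  0.147  1.627 -0.     1.365  0.722]
[-159.   189.1    9.8]
```

View pics/c.png

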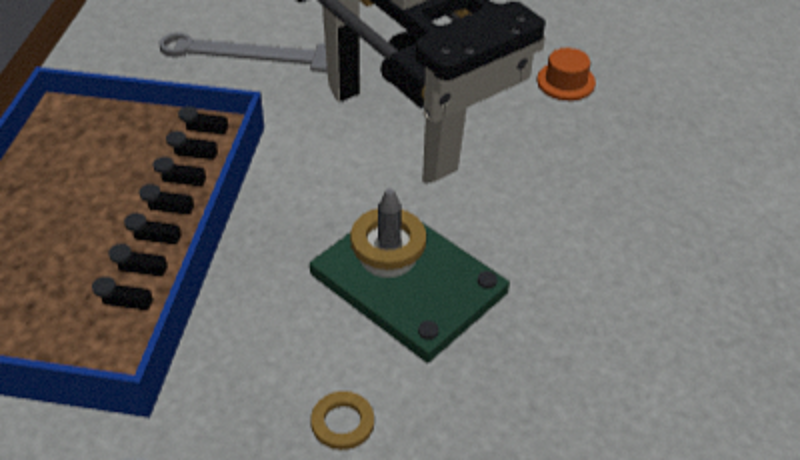

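The washer lies flat around the bolt on the spacer, with its ring centre at (388,238). Next is the bushing.

>>> servo_tool --increments '[{"slide":[-30,35,5],"dr":[0,0,0],"jaw":0},{"slide":[-60,71,9],"dr":[0,0,0],"jaw":0},{"slide":[-90,107,9],"dr":[0,0,0],"jaw":0},{"slide":[-120,143,9],"dr":[0,0,0],"jaw":0},{"slide":[-150,178,9],"dr":[0,0,0],"jaw":0},{"slide":[-159,189,20],"dr":[0,0,0],"jaw":0},{"slide":[-159,189,50],"dr":[0,0,0],"jaw":0},{"slide":[-159,189,70],"dr":[0,0,0],"jaw":0},{"slide":[-159,189,70],"dr":[0,0,0],"jaw":0},{"slide":[-159,189,70],"dr":[0,0,0],"jaw":0}]'

```text
t: 8.55
tool_pos: [0.6065, -0.2317, 0.2472]
orientation: [-2.9, -1.201, 0.003]
force: [0.6, -0.2, 0.4]
opening: 0.0927
gripper_force: 0.0
```

```bash
python3 - <<'E'
from h import *
s=read_state();R=cv2.Rodrigues(s['orientation'])[0];print(R.round(4),s['tool_pos'],s['opening'],s['q'].round(3))
print((R.T@(np.array([.6075,-.2325,.196])-s['tool_pos'])*1000).round(1))
im,dd=read_camera('side');cv2.imwrite('pics/d.png',cv2.resize(im[50:280,180:580,::-1],None,fx=2,fy=2))
E
```

```text
[[ 0.7072  0.707  -0.003 ]
 [ 0.707  -0.7072  0.0015]
 [-0.001  -0.0032 -1.    ]] [ 0.60649061 -0.23166196  0.2471567 ] 0.09274705097282422 [-0.444  0.381  1.489  0.     1.274  0.342]
[ 0.2  1.5 51.2]
```

View pics/d.png

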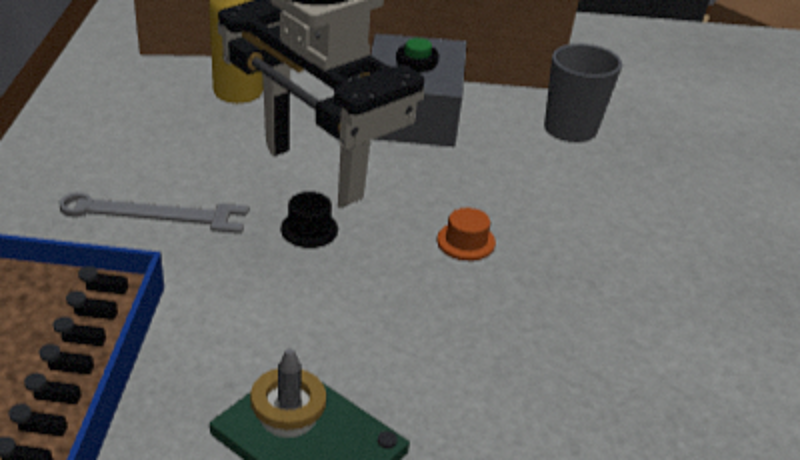

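The fingers straddle the black bushing at (310,215), and both the spanner and the orange plug are clear. I'll descend and grip the sleeve.

>>> servo_tool --increments '[{"slide":[0,1,20],"dr":[0,0,0],"jaw":0},{"slide":[0,1,40],"dr":[0,0,0],"jaw":0},{"slide":[0,1,51],"dr":[0,0,0],"jaw":0},{"slide":[0,1,51],"dr":[0,0,0],"jaw":0},{"slide":[0,1,51],"dr":[0,0,0],"jaw":0},{"slide":[0,1,51],"dr":[0,0,0],"jaw":1},{"slide":[0,1,51],"dr":[0,0,0],"jaw":1},{"slide":[0,1,51],"dr":[0,0,0],"jaw":1},{"slide":[0,1,51],"dr":[0,0,0],"jaw":1},{"slide":[0,1,51],"dr":[0,0,0],"jaw":1},{"slide":[0,1,51],"dr":[0,0,0],"jaw":1},{"slide":[0,1,51],"dr":[0,0,0],"jaw":1},{"slide":[0,1,51],"dr":[0,0,0],"jaw":1},{"slide":[0,1,51],"dr":[0,0,0],"jaw":1}]' --force 20

```text
t: 10.0
tool_pos: [0.6077, -0.2331, 0.1977]
orientation: [-2.903, -1.201, 0.0]
force: [-0.3, 0.2, 0.3]
opening: 0.0395
gripper_force: 20.0
```

>>> servo_tool --increments '[{"slide":[0,0,-30],"dr":[0,0,0],"jaw":1},{"slide":[0,0,-70],"dr":[0,0,0],"jaw":1},{"slide":[0,0,-110],"dr":[0,0,0],"jaw":1},{"slide":[30,-35,-115],"dr":[0,0,0],"jaw":1},{"slide":[60,-71,-115],"dr":[0,0,0],"jaw":1},{"slide":[90,-107,-115],"dr":[0,0,0],"jaw":1},{"slide":[120,-143,-115],"dr":[0,0,0],"jaw":1},{"slide":[145,-173,-115],"dr":[0,0,0],"jaw":1},{"slide":[160,-190,-115],"dr":[0,0,0],"jaw":1},{"slide":[160,-190,-115],"dr":[0,0,0],"jaw":1},{"slide":[160,-190,-115],"dr":[0,0,0],"jaw":1},{"slide":[160,-190,-115],"dr":[0,0,0],"jaw":1},{"slide":[160,-190,-115],"dr":[0,0,0],"jaw":1}]'

```text
t: 11.3
tool_pos: [0.5868, 0.0132, 0.3127]
orientation: [2.904, 1.199, -0.0]
force: [0.2, 0.1, -0.5]
opening: 0.0401
gripper_force: 20.0
```

```bash
python3 - <<'E'
from h import *
s=read_state();R=cv2.Rodrigues(s['orientation'])[0];print(s['tool_pos'],s['opening'])
print((R.T@(np.array([.586,.015,.2377])-s['tool_pos'])*1000).round(1))
im,dd=read_camera('side');cv2.imwrite('pics/e.png',cv2.resize(im[130:360,130:530,::-1],None,fx=2,fy=2))
E
```

```text
[0.58679601 0.01317133 0.31268638] 0.0400518984243495
[ 0.7 -1.9 75. ]
```

View pics/e.png

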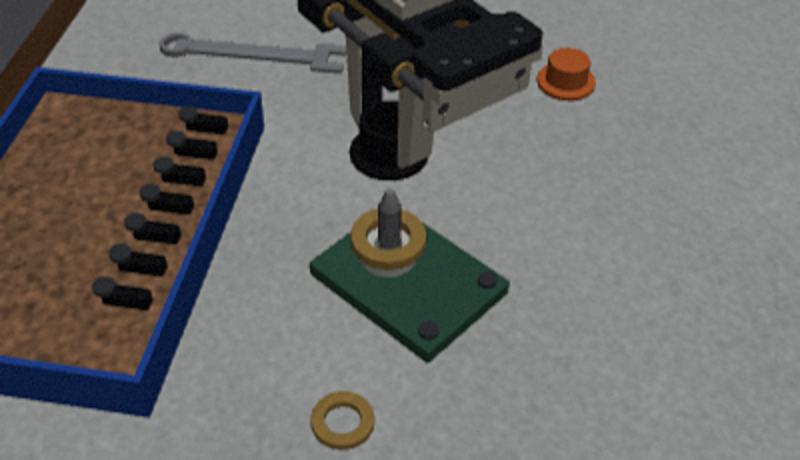

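The flange centre is at (389,153), directly above the bolt tip at (390,195). I'll lower the bushing.

>>> servo_tool --increments '[{"slide":[0.5,-1.5,15],"dr":[0,0,0],"jaw":1},{"slide":[0.5,-1.5,30],"dr":[0,0,0],"jaw":1},{"slide":[0.5,-1.5,45],"dr":[0,0,0],"jaw":1},{"slide":[0.5,-1.5,60],"dr":[0,0,0],"jaw":1},{"slide":[0.5,-1.5,69],"dr":[0,0,0],"jaw":1},{"slide":[0.5,-1.5,73],"dr":[0,0,0],"jaw":1},{"slide":[0.5,-1.5,73.5],"dr":[0,0,0],"jaw":1},{"slide":[0.5,-1.5,73.5],"dr":[0,0,0],"jaw":1},{"slide":[0.5,-1.5,73.5],"dr":[0,0,0],"jaw":1}]'

```text
t: 12.25
tool_pos: [0.5864, 0.0158, 0.2401]
orientation: [2.902, 1.201, 0.002]
force: [-0.0, -0.9, -1.0]
opening: 0.0401
gripper_force: 20.0
```

>>> servo_tool --increments '[{"slide":[0,0,1],"dr":[0,0,0],"jaw":0.8},{"slide":[0,0,1.5],"dr":[0,0,0],"jaw":0.5},{"slide":[0,0,1.5],"dr":[0,0,0],"jaw":0},{"slide":[0,0,1.5],"dr":[0,0,0],"jaw":0},{"slide":[0,0,1.5],"dr":[0,0,0],"jaw":0},{"slide":[0,0,1.5],"dr":[0,0,0],"jaw":0},{"slide":[0,0,1.5],"dr":[0,0,0],"jaw":0},{"slide":[0,0,-30],"dr":[0,0,0],"jaw":0},{"slide":[0,0,-70],"dr":[0,0,0],"jaw":0},{"slide":[0,0,-100],"dr":[0,0,0],"jaw":0},{"slide":[0,0,-100],"dr":[0,0,0],"jaw":0},{"slide":[0,0,-100],"dr":[0,0,0],"jaw":0}]'

```text
t: 13.45
tool_pos: [0.5863, 0.0158, 0.3402]
orientation: [2.902, 1.201, 0.003]
force: [-0.6, -0.4, -0.6]
opening: 0.0933
gripper_force: 0.0
```

```bash
python3 - <<'E'
from h import *
im,d=read_camera('side');cv2.imwrite('pics/f.png',cv2.resize(im[130:360,130:530,::-1],None,fx=2,fy=2))
w=world('side',d);m=(d>0)&(np.hypot(w[...,0]-.586,w[...,1]-.015)<.035)&(w[...,2]>.03)&(w[...,2]<.09)&(im.max(-1)<45)
print('dark z max',np.percentile(w[m][:,2],[5,50,95]).round(4), read_state()['tool_pos'])
E
```

```text
dark z max [0.043  0.0571 0.0707] [0.58576211 0.01582701 0.33865927]
```

View pics/f.png

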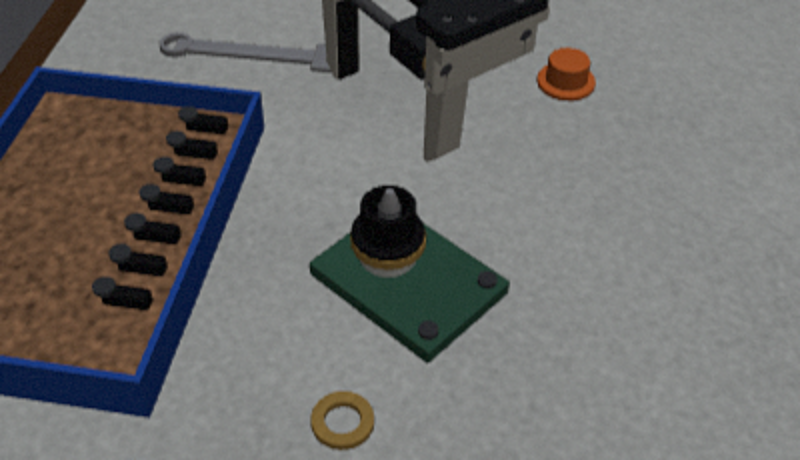

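The bushing sits flange down on the washer, centred on the bolt at (388,225). Its top is at about 71 mm, where 72 mm is expected, and the gripper is clear.

```bash
python3 -c "from plant import *;print(close_job())"
```

```text
the job is handed in; nothing more can be done
None
```

The job is handed in: the last picture shows spacer, brass washer and black bushing (flange down) stacked on the bolt in that order and fully down, with the gripper clear at about 13.5 s; no verdict was returned.

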